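# Sweep the stone chips into the dip basket and hold it up level

### The arm

A 6-joint arm with a two-finger parallel gripper is mounted at the origin on the work surface. World frame = base frame: x ahead of the robot, y to its left, z up, the work surface at z = 0. Lengths are in mm, angles in rad, forces in N, time in s.
With the tool pointing down it reaches from about 350 to 875 mm from the base axis. Payload 4.2 kg.
Tool frame: the origin (TCP) lies midway between the tips of the shut fingers; the grasp point (between the pads) lies 19 mm behind it; z points along the fingers, y is the line along which they close (so a half turn about z gives the same grasp; the last joint's range is limited). The gripper opens to 85 mm and grips with 20 to 120 N. Pads are 22 mm wide; open, the fingers measure 114 mm over their backs; the gripper's body (76 mm by 85 mm) begins 54 mm behind the grasp point. The pads swing forward as they close: fully open they stand 13 mm farther back than shut.
Start: joints at [1.368, 0.385, 0.008, 0, -1.194, -0.259], TCP at [278.441, 559.526, 231.312] pointing down, gripper open.
Joint ranges: [-3.14, 3.14], [-1.21, 2.06], [-1.07, 1.41], [-3.16, 2.05], [-2.99, -0.16], [-3.1, 3.1]. Speed limits (rad/s): [2.79, 2.79, 3.14, 3.14, 3.14, 3.14].

### API

Orientations are given as a unit quaternion [x, y, z, w].
In Python, from bench import arm gives the robot as it stands.
- The arm moves only by the tool send_rows, never from a script. Its argument "targets" is a list of rows, each an object of numbers: "gripper": the gripper command: -1 is fully open, 1 is shut, values between are in proportion; "x", "y", "z": the shift along the tool's x, y, z in cm; "ax", "ay", "az": the turn, a rotation vector about the tool's x, y, z in degrees. A call has 1 to 5 rows; each row shifts and turns the commanded pose from where the row before left it, along the tool's axes as they then stand; what a row does not reach is not made up. A row lasts 1/12 s, in which the tool goes at most 41.7 mm and 7.16 degrees, less where a joint would pass 70% of its speed; a pose out of reach is approached as far as the arm can. A call is refused whole if a number of a shift passes 4.17 or a number of a turn 7.16, either way. A call with a gripper value outside its range is refused whole. The fingers move at their own pace and stop on an object; the grip force is fixed at half the most. Time passes only in rows, so rows that do not move let the fingers close. It gives the time, the measured TCP pose, the force, the opening and the grip force at its end, in the units of the state.
- arm.read_state(): the state, without advancing time (a new reading comes with each control period).
- arm.get_image(name): name is "scene" or "top"; returns (picture, depth): 420x560x3 uint8, red, green, blue; 420x560 float32, mm along the optical axis (not along the pixel's ray), 0 where there is no reading.
- arm.camera_model(name): a dict with "fx", "fy", "cx", "cy" (pixels), "cam_to_world" (4x4, takes a point from camera to world coordinates). Camera axes: x right, y down, z forward; pixel columns grow to the right and rows downward; lengths in mm; the calibration is good to about 2 mm. A picture is of the moment at which its call begins. camera_model takes no time and is no camera call.
- arm.job_done(): hands the job in; it is judged then, once.
Trained networks look in the newest picture that a camera, given by its name, has taken for a name from the list of things; names that differ only in an ending like _2 or _b are one class to them, and where a whole thing is asked for, a point or a joint stands for the part that bears it (a point fixed in the world has none). Each returns a list of dicts, best first, with "score" (0 to 1); they miss things now and then, are a little off and sometimes report something else, mostly with a low value. They report only what shows in the picture. A call takes as long as a camera call.
- arm.boxes_of(camera, thing): "rect" ([left, top, width, height] in pixels, round what is visible of it).
The state is a dict: "clock": time; "joints": joint angles; "joint_vel": joint speeds; "joint_efforts": joint torques, N m; "position": TCP position; "ee_rot": TCP orientation; "contact_force": force on the tool from outside, world axes, zero at the start; "wrist_torque": the same for the moment, N m; "gripper_width": finger opening in mm; "grasp_force": force on a finger pad.
Only numpy, scipy, OpenCV 4.12 (cv2) and the standard library are available. Lean on these libraries where they do the work, as an engineer would, in place of code of your own. Each camera call takes 0.05 s, during which the arm holds its last target. There are 200 camera calls.

### The job

With the scraper block, not with your fingers, sweep the four stone chips off the granite slab into the wire basket standing at its edge, then stand the scraper down again on the slab or the bench. Pick up the basket of chips by its handle and hold it up steady and level, its bottom about 15 cm above the bench, and finish while still holding it there: I will take it from you for the cleaning bath. Leave the fossil and the other things on the bench where they are.

Things in the scene. Friction and masses are not known exactly. Their poses are not given: they have to be found in the camera images.
- slab: Dark grey granite slab, fixed to the bench, 280 (its x) x 220 (its y) x 45 mm high. Origin: centre of its underside, on the bench; its flat top is 45 mm up. The four chips lie on it, all within x from -85 to +25 mm and y from -60 to +60 mm of its frame; the fossil stands on it at about x = +95 mm.
- basket: Open dip basket of white-coated wire, 186 (its x) x 122 (its y) mm, walls 3 mm thick, 35 mm high (10 mm below the slab's top); 0.18 to 0.36 kg. Origin: centre of its underside. Loose on the bench along the slab's +y or -y edge, up to 8 mm from it, centred at about x = -30 mm of the slab's frame, its x nearly along the slab's. A fixed wire bail (6 mm) from its short sides crosses over it along its x, 100 mm up.
- basket_grip (a point): Centre of the basket's handle: a black plastic grip on the bail, 100 mm long (along the basket's x), 14 mm wide (basket's y) and 16 mm high, 100 mm above the basket's underside, over the basket's centre; the 14 mm width can be grasped from above.
- scraper: Wooden scraper block, 120 mm long (its x), 64 mm high, 0.13 to 0.21 kg: a foot 120 x 28 x 20 mm with a rubber sole and on it a grip rib 90 mm long, 18 mm thick (its y) and 44 mm high. Origin: centre of its sole; z up. It stands upright on the bench at the side of the slab opposite the basket, about 65 mm from the slab's side.
- scraper_grip (a point): Middle of the scraper's grip rib, 44 mm above its sole, 24 mm above its foot; the 18 mm thickness (scraper's y) can be grasped from above.
- chip1: Pale limestone chip, about 26 x 18 x 12 mm, 12 g, loose on the slab. Origin: centre of its underside.
- chip2: Pale limestone chip, about 22 x 18 x 13 mm, otherwise as chip1.
- chip3: Pale limestone chip, about 24 x 18 x 12 mm, otherwise as chip1.
- chip4: Pale limestone chip, about 21 x 19 x 11 mm, otherwise as chip1.
- specimen: Bystander: a block of brownish stone with a spiral fossil, 60 x 66 x 42 mm, loose on the slab beside the chips. Origin: centre of its underside.
- beaker: Bystander: open glass beaker, 60 mm across, 85 mm high, on the bench beyond the end of the basket or of the scraper. Origin: centre of its underside.
- jar: Bystander: closed plastic jar with a white cap, 56 mm across, 75 mm high, on the bench beyond the end of the scraper or of the basket. Origin: centre of its underside.
- brush: Bystander: brush, 180 mm long, lying on the bench. Origin: on its underside.
- camera: Bystander: black photo camera, 130 mm wide, 100 mm high. Origin: centre of its underside.

How it is judged (in metres and radians):
On the way, in this order (a step that is already met when the one before it is completed fails the run):
1. the scraper is held in the gripper, down at the slab's top, over the slab (contact force between the fingers and scraper above 1 N and z of scraper in the frame of slab between 0.035 and 0.056 m and x of scraper in the frame of slab between -0.14 and 0.14 m and y of scraper in the frame of slab between -0.125 and 0.125 m), for 0.1 s.
2. all four chips lie in the basket while it still stands on the bench (x of chip1 in the frame of basket between -0.0915 and 0.0915 m and y of chip1 in the frame of basket between -0.0595 and 0.0595 m and z of chip1 in the frame of basket between -0.003 and 0.036 m and x of chip2 in the frame of basket between -0.0915 and 0.0915 m and y of chip2 in the frame of basket between -0.0595 and 0.0595 m and z of chip2 in the frame of basket between -0.003 and 0.036 m and x of chip3 in the frame of basket between -0.0915 and 0.0915 m and y of chip3 in the frame of basket between -0.0595 and 0.0595 m and z of chip3 in the frame of basket between -0.003 and 0.036 m and x of chip4 in the frame of basket between -0.0915 and 0.0915 m and y of chip4 in the frame of basket between -0.0595 and 0.0595 m and z of chip4 in the frame of basket between -0.003 and 0.036 m and height (world z) of basket below 0.02 m), for 0.2 s.
3. the basket with the chips is held up in the gripper, clear and level (x of chip1 in the frame of basket between -0.0915 and 0.0915 m and y of chip1 in the frame of basket between -0.0595 and 0.0595 m and z of chip1 in the frame of basket between -0.003 and 0.036 m and x of chip2 in the frame of basket between -0.0915 and 0.0915 m and y of chip2 in the frame of basket between -0.0595 and 0.0595 m and z of chip2 in the frame of basket between -0.003 and 0.036 m and x of chip3 in the frame of basket between -0.0915 and 0.0915 m and y of chip3 in the frame of basket between -0.0595 and 0.0595 m and z of chip3 in the frame of basket between -0.003 and 0.036 m and x of chip4 in the frame of basket between -0.0915 and 0.0915 m and y of chip4 in the frame of basket between -0.0595 and 0.0595 m and z of chip4 in the frame of basket between -0.003 and 0.036 m and height (world z) of basket between 0.1 and 0.22 m and angle between basket's own z axis and vertical below 0.12 rad and contact force between the fingers and basket above 1 N and contact force between basket and slab below 0.1 N and contact force between basket and scraper below 0.1 N), for 0.3 s.
At the end, for the whole second after the job is handed in: The basket hangs in the gripper, carried by nothing else, its underside 100 to 220 mm above the bench, tilted less than 0.12 rad, still (under 20 mm/s and 0.15 rad/s), with all four chips in it; the scraper stands upright and at rest on the slab or the bench, out of the gripper (all of step 3 and linear speed of each of basket, scraper below 0.02 m/s and angular speed of basket below 0.15 rad/s and angle between scraper's own z axis and vertical below 0.2 rad and height (world z) of scraper below 0.06 m and contact force between the fingers and scraper below 0.1 N); the arm keeps its last pose, push and grip.
It fails at once if the gripper or arm touches a chip: they are moved with the scraper (contact force between any of the fingers, the arm and chip1 above 0.2 N or contact force between any of the fingers, the arm and chip2 above 0.2 N or contact force between any of the fingers, the arm and chip3 above 0.2 N or contact force between any of the fingers, the arm and chip4 above 0.2 N).
It fails at once if the basket is tipped more than 0.35 rad (angle between basket's own z axis and vertical above 0.35 rad).
It fails at once if the fossil or another bystander is moved more than 30 mm (distance of any of specimen, beaker, jar, brush, camera from where it was at the start of the episode above 0.03 m).
It also fails if it takes over 56 s, if anything falls off the work surface, if the arm or the gripper's body presses on something with over 40 N, if the wrist force passes 120 N, or if a joint passes its speed limit or range.

## Working session

There is one attempt and no reset: what is moved stays moved. The work goes in short steps, Python scripts to look and compute and a tool call to move; the robot and the scene stay as the last step left them, time stands still between calls to the robot, and variables do not carry over. Pictures are saved under pics/ and viewed, at most 10 in all, crops included, and the job is handed in when it is done.

Besides the shell and the picture viewer there is one more tool, called after "Emit:" by a JSON object that holds its "fn" and its "kwargs", one argument or row to a line. send_rows: Moves the arm, as the interface text tells. Its arguments: {"type":"object","properties":{"targets":{"type":"array"}},"required":["targets"]}

```bash
mkdir -p pics
cat > h.py <<'E'
import numpy as np, cv2
from bench import arm
def cloud(n):
    im,d=arm.get_image(n); m=arm.camera_model(n); v,u=np.mgrid[:420,:560]
    P=np.stack([(u-m['cx'])/m['fx']*d,(v-m['cy'])/m['fy']*d,d],-1)
    T=np.array(m['cam_to_world']); W=P@T[:3,:3].T+T[:3,3]; W[d==0]=np.nan
    return im,W
def save(n,im): cv2.imwrite('pics/'+n,im[:,:,::-1])
E
python3 - <<'E'
from h import *
s=arm.read_state(); print(s)
for c in('top','scene'):
    im,W=cloud(c); save(c+'1.png',im); np.save(c+'.npy',W)
    for t in ['slab','basket','basket_grip','scraper','chip1','specimen','beaker','jar','brush','camera']:
        for b in arm.boxes_of(c,t)[:5]:
            l,tp,w,h=b['rect']; u,v=int(l+w/2),int(tp+h/2)
            if b['score']>.3: print(c,t,round(b['score'],2),np.round(b['rect']),np.round(W[min(v,419),min(u,559)]))
print(arm.read_state()['clock'])
E
```

```text
{'clock': 0.0, 'joints': array([ 1.36756749e+00,  3.85549373e-01,  6.59756941e-03, -5.06831241e-04,
       -1.19398824e+00, -2.58623744e-01]), 'joint_vel': array([-6.56590994e-05,  3.05336334e-04,  7.11811391e-05,  4.53316833e-04,
       -1.38091892e-03,  2.66896022e-04]), 'joint_efforts': array([-1.12537145e-04, -3.92281222e+01,  1.88393158e+01,  4.18596447e+00,
       -4.76145142e-03,  1.01477930e-06]), 'position': array([278.20969549, 558.99971827, 230.2136973 ]), 'ee_rot': array([ 9.73432814e-01, -2.28970200e-01, -2.05762514e-04,  1.07797261e-03]), 'contact_force': array([-0.97014655, -0.05799124, -0.76660009]), 'wrist_torque': array([-0.02636953, -0.0441435 ,  0.05164068]), 'grasp_force': 0.0, 'gripper_width': 85.70180172490652}
top slab 0.86 [253. 189. 111. 132.] [541. -61.  42.]
top slab 0.66 [344. 201.  66.  88.] [ 572. -237.    2.]
top basket 0.8 [344. 201.  61.  84.] [ 580. -232.    1.]
top basket 0.66 [ 91. 231.  44.  57.] [524. 406.  76.]
top basket_grip 0.95 [344. 200.  64.  88.] [ 577. -232.    2.]
top scraper 0.92 [226. 258.  27.  53.] [468. 106.  66.]
top chip1 0.58 [
[... 473 characters left out ...]
.]
scene basket 0.87 [210. 168.  57.  55.] [ 533. -268.    4.]
scene basket_grip 0.93 [211. 172.  52.  52.] [ 547. -260.    2.]
scene scraper 0.91 [337. 206.  16.  26.] [503. 121.  62.]
scene chip1 0.51 [282. 195.   7.   8.] [513. -90.  49.]
scene chip1 0.42 [276. 202.   8.   4.] [544. -82.  54.]
scene specimen 0.91 [274. 212.  28.  22.] [639.  15.  79.]
scene beaker 0.55 [324. 232.  26.  37.] [649. 186.  75.]
scene jar 0.77 [206. 211.  19.  30.] [ 746. -163.   53.]
scene jar 0.58 [323. 236.  25.  34.] [647. 179.  63.]
scene brush 0.95 [180. 167.  47.  18.] [ 537. -427.   22.]
scene brush 0.48 [337. 203.  16.  29.] [497. 121.  62.]
scene camera 0.81 [412. 245.  53.  51.] [577. 428.  85.]
1.1
```

View pics/top1.png

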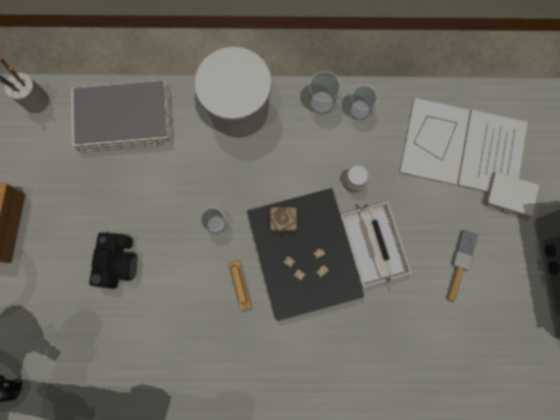

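View pics/scene1.png

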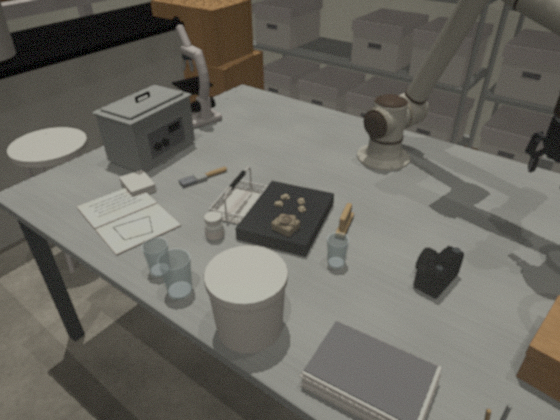

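The top view shows the slab at (305,255) turned about 17°, four chips near (289,262), (300,275), (322,271), (320,253), and the fossil at (284,219). The scraper is at (239,286), and the basket at (377,245) on the slab's -y side has its black grip from (373,221) to (388,260). I'll measure these precisely.

```bash
cat >> h.py <<'E'
def rays(uv,z,c='top'):
    m=arm.camera_model(c); T=np.array(m['cam_to_world']); uv=np.asarray(uv,float).reshape(-1,2)
    r=np.c_[(uv[:,0]-m['cx'])/m['fx'],(uv[:,1]-m['cy'])/m['fy'],np.ones(len(uv))]@T[:3,:3].T
    return T[:3,3]+r*((z-T[2,3])/r[:,2])[:,None]
def rect(P):
    (c,s,_)=r=cv2.minAreaRect(P[:,:2].astype(np.float32)); b=cv2.boxPoints(r)
    e=max((b[1]-b[0],b[2]-b[1]),key=np.linalg.norm); a=np.degrees(np.arctan2(e[1],e[0]))
    return np.round(c,1),np.round(s,1),round((a+90)%180-90,1)
def big(mask):
    n,l,st,_=cv2.connectedComponentsWithStats(mask.astype(np.uint8)); return l==1+np.argmax(st[1:,4])
E
python3 - <<'E'
from h import *
im=cv2.imread('pics/top1.png'); W=np.load('top.npy'); g=im.max(2).astype(int); hsv=cv2.cvtColor(im,cv2.COLOR_BGR2HSV)
m=arm.camera_model('top'); print(np.round(np.array(m['cam_to_world']),2),m['fx'])
v,u=np.mgrid[:420,:560]
def sub(l,t,r,b): return (u>=l)&(u<r)&(v>=t)&(v<b)
z=W[...,2]
M=big(sub(240,180,372,330)&(g<70)); print('slab col',M.sum(),rect(rays(np.c_[u[M],v[M]],45)))
M=big(sub(240,180,372,330)&(z>34)&(z<56)); print('slab dep',rect(W[M]),np.nanmedian(z[M]))
S=sub(220,250,256,318)
M=big(S&(z>50)&(z<80)); print('scr top',M.sum(),rect(W[M]),np.nanmedian(z[M]))
M=big(S&(hsv[...,1]>70)&(hsv[...,2]>60)); print('scr col',M.sum(),rect(rays(np.c_[u[M],v[M]],20)))
B=sub(335,190,420,295)
M=big(sub(366,215,395,265)&(g<60)); print('grip col',M.sum(),rect(rays(np.c_[u[M],v[M]],108)),rect(rays(np.c_[u[M],v[M]],0)))
M=B&(z>85)&(z<125); print('grip dep',M.sum(), M.sum()>3 and (rect(W[M]),np.median(z[M])))
M=big(B&(g>150)); print('bask col',M.sum(),rect(rays(np.c_[u[M],v[M]],35)))
M=B&(z>20)&(z<40)&(W[...,1]<-150); print('bask dep',M.sum(), rect(W[M]))
C=sub(270,240,340,290)&(g>95)
n,l,st,ce=cv2.connectedComponentsWithStats(C.astype(np.uint8))
for i in range(1,n):
    if st[i,4]>15: print('chip',st[i],rays(ce[i],55)[0].round(), rect(rays(np.c_[u[l==i],v[l==i]],55)))
F=big(sub(262,200,302,235)&(z>70));print('foss',rect(W[F]))
cv2.imwrite('pics/crop1.png',cv2.resize(im[185:325,200:420],None,fx=3.6,fy=3.6,interpolation=cv2.INTER_CUBIC))
E
```

```text
[[ 1.00000e-02 -9.80000e-01  2.00000e-01  3.90880e+02]
 [-1.00000e+00 -1.00000e-02 -0.00000e+00 -6.03000e+00]
 [ 0.00000e+00 -2.00000e-01 -9.80000e-01  1.37138e+03]
 [ 0.00000e+00  0.00000e+00  0.00000e+00  1.00000e+00]] 545.9122559120489
slab col 9023 (array([546.2, -52.2]), array([275.7, 218.9]), np.float32(15.6))
slab dep (array([556.9, -83.2]), array([280.8, 285.2]), np.float32(-74.4)) 45.57659288841887
scr top 296 (array([469.2, 107.3]), array([89.9, 18.5]), np.float32(16.4)) 63.374093976943186
scr col 574 (array([468.3, 105.9]), array([120.5,  28.9]), np.float32(15.3))
grip col 165 (array([ 570.8, -226.4]), array([92.8,  9.7]), np.float32(16.9)) (array([ 586.2, -245.2]), array([100.7,  10.5]), np.float32(16.9))
grip dep 378 ((array([ 571.5, -226.7]), array([190.2,  15.5]), np.float32(16.4)), np.float64(106.03682357012474))
bask col 911 (array([ 561.6, -188.4]), array([165.6,  37.6]), np.float32(16.9))
bask dep 496 (array([ 582.6, -227.3]), array([260.6, 156.7]), np.float32(3.7))
chip [314 249  11   9  65] [545. -87.  55.] (array([545.1, -86.5]), array([18.7, 20.7]), np.float32(-45.0))
chip [284 257  10  10  65] [524. -14.  55.] (array([524.2, -14.4]), array([20.3, 18.3]), np.float32(53.6))
chip [317 266  11  11  77] [502. -94.  55.] (array([502.6, -93.8]), array([18. , 26.3]), np.float32(-50.2))
chip [295 270  10  10  68] [493. -39.  55.] (array([493.1, -39.4]), array([21.2, 18.7]), np.float32(56.3))
foss (array([625.2,   0.7]), array([57.8, 63.2]), np.float32(-89.7))
```

View pics/crop1.png

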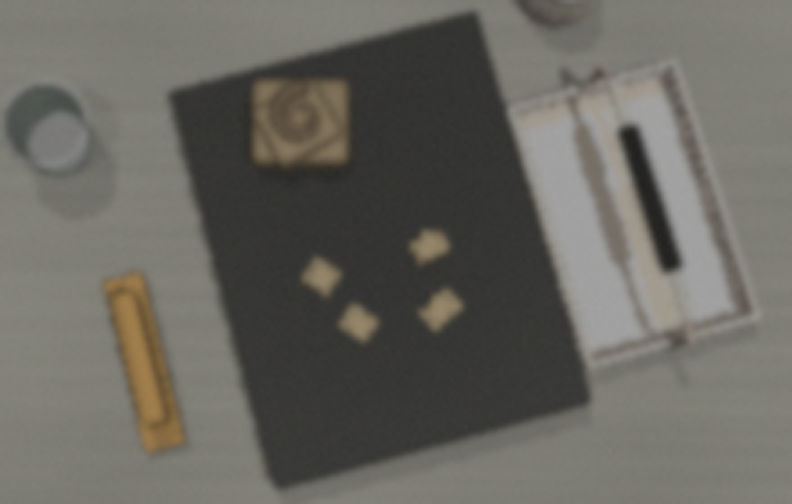

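The crop matches the numbers: slab centre is about (546,-52) at yaw 15.6°. The scraper at (469,106.5) is already in line with the chips, and the basket grip is at (571,-226.5), yaw about 16.5°. I'll turn the tool to the slab's axes, then move over the scraper.

Emit:
{"fn": "send_rows", "kwargs": {
  "targets": [
    {"az":-7,"gripper":0},
    {"az":-7,"gripper":0},
    {"az":-7,"gripper":0},
    {"az":-7,"gripper":0},
    {"az":-7,"gripper":0}
  ]
}}

```text
$.targets[0]: bad value
```

Emit:
{"fn": "send_rows", "kwargs": {
  "targets": [
    {"az":-7,"gripper":0},
    {"y":4,"x":0.5,"gripper":0},
    {"y":4,"x":0.5,"gripper":0},
    {"y":4,"x":0.5,"gripper":0},
    {"y":4,"x":0.5,"gripper":0}
  ]
}}

```text
$.targets[0]: bad value
```

Emit:
{"fn": "send_rows", "kwargs": {
  "targets": [
    {"y":4,"x":0.5,"gripper":0},
    {"y":4,"x":0.5,"gripper":0},
    {"y":4,"x":0.5,"gripper":0},
    {"y":4,"x":0.5,"gripper":0},
    {"y":4,"x":0.5,"gripper":0}
  ]
}}

```text
$.targets[0]: bad value
```

Emit:
{"fn": "send_rows", "kwargs": {
  "targets": [
    {"y":4,"x":0.5,"gripper":0},
    {"y":4,"x":0.5,"gripper":0},
    {"y":2,"x":0.5,"gripper":0},
    {"gripper":0},
    {"gripper":0}
  ]
}}

```text
$.targets[0]: bad value
```

```bash
cat >> h.py <<'E'
A=np.radians(15.6); SR=np.array([[np.cos(A),np.sin(A)],[-np.sin(A),np.cos(A)]]); SC=np.array([546.2,-52.2])
def S(p): return SR@(np.asarray(p)[:2]-SC)
def st():
    from scipy.spatial.transform import Rotation as R
    s=arm.read_state(); M=R.from_quat(s['ee_rot']).as_matrix()
    print('t',s['clock'],'pos',s['position'].round(1),'slab',S(s['position']).round(1),'xyaw',np.degrees(np.arctan2(M[1,0],M[0,0])).round(2),'toolz',M[:,2].round(3),'F',s['contact_force'].round(1),'w',round(s['gripper_width'],1),'gf',round(s['grasp_force'],1),'j',s['joints'].round(2))
E
python3 -c "
from h import *
st();print(S((469,106.6)),S((571,-226.5)))"
```

```text
t 1.1 pos [278.4 559.5 231.3] slab [-93.4 661.2] xyaw -26.46 toolz [ 0. -0. -1.] F [-0.4 -0.4  0. ] w 85.4 gf 0.0 j [ 1.37  0.38  0.01  0.   -1.19 -0.26]
[-31.65168264 173.71082576] [ -22.98629308 -174.54844694]
```

Emit:
{"fn": "send_rows", "kwargs": {
  "targets": [
    {"gripper":0,"x":0,"y":0,"z":0,"ax":0,"ay":0,"az":-7},
    {"gripper":0,"x":0,"y":0,"z":0,"ax":0,"ay":0,"az":-7},
    {"gripper":0,"x":0,"y":0,"z":0,"ax":0,"ay":0,"az":-7},
    {"gripper":0,"x":0,"y":0,"z":0,"ax":0,"ay":0,"az":-7},
    {"gripper":0,"x":0,"y":0,"z":0,"ax":0,"ay":0,"az":-7}
  ]
}}

```text
clock: 1.52
position: [278.4, 559.5, 231.3]
ee_rot: [0.997, 0.077, -0.0, 0.0]
contact_force: [0.2, -0.2, 0.6]
gripper_width: 42.5
grasp_force: 0.0
```

Emit:
{"fn": "send_rows", "kwargs": {
  "targets": [
    {"gripper":0,"x":0,"y":0,"z":0,"ax":0,"ay":0,"az":-7},
    {"gripper":0,"x":0.5,"y":4,"z":0,"ax":0,"ay":0,"az":0},
    {"gripper":0,"x":0.5,"y":4,"z":0,"ax":0,"ay":0,"az":0},
    {"gripper":0,"x":0.5,"y":4,"z":0,"ax":0,"ay":0,"az":0},
    {"gripper":0,"x":0.5,"y":4,"z":0,"ax":0,"ay":0,"az":0}
  ]
}}

```text
clock: 1.93
position: [340.8, 409.2, 231.3]
ee_rot: [0.991, 0.136, 0.0, 0.0]
contact_force: [1.5, -0.4, 0.7]
gripper_width: 42.7
grasp_force: 0.0
```

Emit:
{"fn": "send_rows", "kwargs": {
  "targets": [
    {"gripper":0,"x":0.5,"y":4,"z":0,"ax":0,"ay":0,"az":0},
    {"gripper":0,"x":0.5,"y":4,"z":0,"ax":0,"ay":0,"az":0},
    {"gripper":0,"x":0.5,"y":4,"z":0,"ax":0,"ay":0,"az":0},
    {"gripper":0,"x":0.5,"y":4,"z":0,"ax":0,"ay":0,"az":0},
    {"gripper":0,"x":0.5,"y":4,"z":0,"ax":0,"ay":0,"az":0}
  ]
}}

```text
clock: 2.35
position: [418.6, 222.9, 231.8]
ee_rot: [0.991, 0.136, 0.0, -0.0]
contact_force: [1.7, 0.4, -0.8]
gripper_width: 42.7
grasp_force: 0.0
```

Emit:
{"fn": "send_rows", "kwargs": {
  "targets": [
    {"gripper":0,"x":0.5,"y":4,"z":0,"ax":0,"ay":0,"az":0},
    {"gripper":0,"x":0.5,"y":4,"z":0,"ax":0,"ay":0,"az":0},
    {"gripper":0,"x":0.5,"y":4,"z":0,"ax":0,"ay":0,"az":0},
    {"gripper":0,"x":0,"y":0,"z":0,"ax":0,"ay":0,"az":0},
    {"gripper":0,"x":0,"y":0,"z":0,"ax":0,"ay":0,"az":0}
  ]
}}

```text
clock: 2.77
position: [465.3, 111.2, 231.4]
ee_rot: [0.991, 0.133, 0.0, -0.0]
contact_force: [-0.2, 0.0, -0.1]
gripper_width: 42.5
grasp_force: 0.0
```

```bash
python3 -c "
from h import *
st()"
```

```text
t 2.7667 pos [465.3 111.2 231.4] slab [-33.9 179.1] xyaw 15.28 toolz [ 0.  0. -1.] F [-0.2  0.  -0.1] w 42.5 gf 0.0 j [ 0.58  0.13 -0.34 -0.   -1.1   1.26]
```

Emit:
{"fn": "send_rows", "kwargs": {
  "targets": [
    {"gripper":0,"x":0.2,"y":0.5,"z":4,"ax":0,"ay":0,"az":-0.3},
    {"gripper":0,"x":0,"y":0,"z":4,"ax":0,"ay":0,"az":0},
    {"gripper":0,"x":0,"y":0,"z":4,"ax":0,"ay":0,"az":0},
    {"gripper":0,"x":0,"y":0,"z":2,"ax":0,"ay":0,"az":0},
    {"gripper":0,"x":0,"y":0,"z":0,"ax":0,"ay":0,"az":0}
  ]
}}

```text
clock: 3.18
position: [464.7, 108.3, 87.0]
ee_rot: [0.99, 0.138, -0.005, 0.002]
contact_force: [0.2, -0.7, -0.1]
gripper_width: 42.7
grasp_force: 0.0
```

Emit:
{"fn": "send_rows", "kwargs": {
  "targets": [
    {"gripper":0,"x":0,"y":0,"z":2,"ax":0,"ay":0,"az":0},
    {"gripper":0,"x":0,"y":0,"z":2,"ax":0,"ay":0,"az":0},
    {"gripper":0,"x":0,"y":0,"z":2,"ax":0,"ay":0,"az":0},
    {"gripper":0,"x":0,"y":0,"z":0.4,"ax":0,"ay":0,"az":0},
    {"gripper":0,"x":0,"y":0,"z":0,"ax":0,"ay":0,"az":0}
  ]
}}

```text
clock: 3.6
position: [468.3, 109.7, 27.6]
ee_rot: [0.99, 0.139, -0.0, 0.0]
contact_force: [0.3, -0.3, -0.3]
gripper_width: 42.9
grasp_force: 0.0
```

```bash
python3 -c "
from h import *
st()"
```

```text
t 3.6 pos [468.3 109.7  27.6] slab [-31.5 176.9] xyaw 15.94 toolz [-0.    -0.001 -1.   ] F [ 0.3 -0.3 -0.3] w 42.9 gf 0.0 j [ 0.57  0.41 -0.59  0.   -0.58  1.28]
```

Emit:
{"fn": "send_rows", "kwargs": {
  "targets": [
    {"gripper":0,"x":0,"y":0.3,"z":0,"ax":0,"ay":0,"az":0},
    {"gripper":1,"x":0,"y":0,"z":0,"ax":0,"ay":0,"az":0},
    {"gripper":1,"x":0,"y":0,"z":0,"ax":0,"ay":0,"az":0},
    {"gripper":1,"x":0,"y":0,"z":0,"ax":0,"ay":0,"az":0},
    {"gripper":1,"x":0,"y":0,"z":0,"ax":0,"ay":0,"az":0}
  ]
}}

```text
clock: 4.02
position: [470.0, 106.5, 28.8]
ee_rot: [0.99, 0.138, 0.001, -0.0]
contact_force: [-0.9, 1.1, 6.9]
gripper_width: 17.3
grasp_force: 59.6
```

Emit:
{"fn": "send_rows", "kwargs": {
  "targets": [
    {"gripper":1,"x":0,"y":0,"z":0,"ax":0,"ay":0,"az":0},
    {"gripper":1,"x":0,"y":0,"z":0,"ax":0,"ay":0,"az":0},
    {"gripper":1,"x":0,"y":0,"z":-2,"ax":0,"ay":0,"az":0},
    {"gripper":1,"x":0,"y":0,"z":-3,"ax":0,"ay":0,"az":0},
    {"gripper":1,"x":0,"y":0,"z":-2,"ax":0,"ay":0,"az":0}
  ]
}}

```text
clock: 4.43
position: [469.1, 106.0, 99.1]
ee_rot: [0.99, 0.138, 0.0, -0.0]
contact_force: [0.8, 0.3, -1.7]
gripper_width: 17.2
grasp_force: 58.8
```

```bash
python3 -c "
from h import *
st()"
```

```text
t 4.4333 pos [469.1 106.   99.1] slab [-31.7 173.1] xyaw 15.85 toolz [ 0.001  0.    -1.   ] F [ 0.8  0.3 -1.7] w 17.2 gf 58.8 j [ 0.56  0.29 -0.52  0.   -0.76  1.29]
```

Emit:
{"fn": "send_rows", "kwargs": {
  "targets": [
    {"gripper":1,"x":0,"y":3,"z":0,"ax":0,"ay":0,"az":0},
    {"gripper":1,"x":0,"y":3,"z":0,"ax":0,"ay":0,"az":0},
    {"gripper":1,"x":0,"y":2.6,"z":0,"ax":0,"ay":0,"az":0},
    {"gripper":1,"x":0,"y":0,"z":1,"ax":0,"ay":0,"az":0},
    {"gripper":1,"x":0,"y":0,"z":1,"ax":0,"ay":0,"az":0}
  ]
}}

```text
clock: 4.85
position: [492.7, 21.9, 77.6]
ee_rot: [0.991, 0.136, 0.001, -0.0]
contact_force: [-0.2, 0.4, -3.0]
gripper_width: 17.4
grasp_force: 59.2
```

Emit:
{"fn": "send_rows", "kwargs": {
  "targets": [
    {"gripper":1,"x":0,"y":0,"z":0.2,"ax":0,"ay":0,"az":0},
    {"gripper":1,"x":0,"y":0,"z":0.1,"ax":0,"ay":0,"az":0},
    {"gripper":1,"x":0,"y":0,"z":0,"ax":0,"ay":0,"az":0},
    {"gripper":1,"x":0,"y":0,"z":0,"ax":0,"ay":0,"az":0}
  ]
}}

```text
clock: 5.18
position: [492.7, 23.7, 74.7]
ee_rot: [0.99, 0.138, 0.0, -0.0]
contact_force: [0.3, -0.2, -2.1]
gripper_width: 17.2
grasp_force: 59.3
```

Run:
```python
from h import *
st(); im,W=cloud('scene'); save('s2.png',cv2.resize(im[165:265,200:370],None,fx=4.5,fy=4.5,interpolation=cv2.INTER_CUBIC))
```

```text
t 5.1833 pos [492.7  23.7  74.7] slab [-31.1  87.5] xyaw 15.87 toolz [ 0.001  0.    -1.   ] F [ 0.3 -0.2 -2.1] w 17.2 gf 59.3 j [ 0.38  0.35 -0.51 -0.   -0.71  1.47]
```

View pics/s2.png

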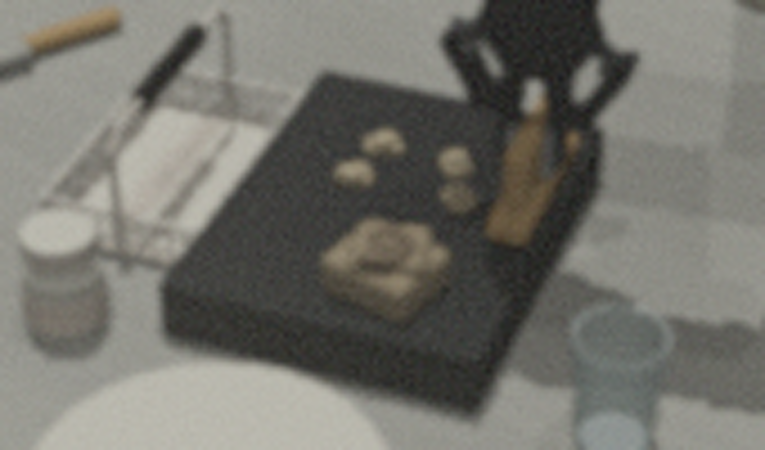

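The scraper (at 530,190 in the crop) stands upright in the gripper just behind the four chips and clear of the fossil. I'll lower it to light contact and sweep.

Emit:
{"fn": "send_rows", "kwargs": {
  "targets": [
    {"gripper":1,"x":0,"y":0,"z":0.1,"ax":0,"ay":0,"az":0},
    {"gripper":1,"x":0,"y":0,"z":0,"ax":0,"ay":0,"az":0},
    {"gripper":1,"x":0,"y":0,"z":0,"ax":0,"ay":0,"az":0}
  ]
}}

```text
clock: 5.48
position: [492.8, 23.6, 73.9]
ee_rot: [0.99, 0.138, 0.001, -0.0]
contact_force: [-1.2, 1.1, 2.7]
gripper_width: 17.4
grasp_force: 59.7
```

Emit:
{"fn": "send_rows", "kwargs": {
  "targets": [
    {"gripper":1,"x":0,"y":0.4,"z":0,"ax":0,"ay":0,"az":0},
    {"gripper":1,"x":0,"y":0.6,"z":0,"ax":0,"ay":0,"az":0},
    {"gripper":1,"x":0,"y":0.6,"z":0,"ax":0,"ay":0,"az":0},
    {"gripper":1,"x":0,"y":0.6,"z":0,"ax":0,"ay":0,"az":0},
    {"gripper":1,"x":0,"y":0.6,"z":0,"ax":0,"ay":0,"az":0}
  ]
}}

```text
clock: 5.9
position: [501.0, -4.1, 73.9]
ee_rot: [0.99, 0.138, 0.001, -0.0]
contact_force: [0.2, 2.9, 5.4]
gripper_width: 17.4
grasp_force: 60.2
```

Emit:
{"fn": "send_rows", "kwargs": {
  "targets": [
    {"gripper":1,"x":0,"y":0.8,"z":0,"ax":0,"ay":0,"az":0},
    {"gripper":1,"x":0,"y":0.8,"z":0,"ax":0,"ay":0,"az":0},
    {"gripper":1,"x":0,"y":0.8,"z":0,"ax":0,"ay":0,"az":0},
    {"gripper":1,"x":0,"y":0.8,"z":0,"ax":0,"ay":0,"az":0},
    {"gripper":1,"x":0,"y":0.8,"z":0,"ax":0,"ay":0,"az":0}
  ]
}}

```text
clock: 6.32
position: [511.7, -42.8, 73.9]
ee_rot: [0.99, 0.138, 0.001, -0.0]
contact_force: [-0.8, 3.7, 5.9]
gripper_width: 17.3
grasp_force: 60.3
```

Emit:
{"fn": "send_rows", "kwargs": {
  "targets": [
    {"gripper":1,"x":0,"y":0.8,"z":0,"ax":0,"ay":0,"az":0},
    {"gripper":1,"x":0,"y":0.8,"z":0,"ax":0,"ay":0,"az":0},
    {"gripper":1,"x":0,"y":0.8,"z":0,"ax":0,"ay":0,"az":0},
    {"gripper":1,"x":0,"y":0.8,"z":0,"ax":0,"ay":0,"az":0},
    {"gripper":1,"x":0,"y":0.8,"z":0,"ax":0,"ay":0,"az":0}
  ]
}}

```text
clock: 6.73
position: [522.4, -81.3, 73.9]
ee_rot: [0.99, 0.138, 0.001, -0.0]
contact_force: [-1.8, 4.0, 6.4]
gripper_width: 17.4
grasp_force: 60.4
```

Run:
```python
from h import *
st(); im,W=cloud('scene'); save('s3.png',cv2.resize(im[165:265,200:370],None,fx=4.5,fy=4.5,interpolation=cv2.INTER_CUBIC))
```

```text
t 6.7333 pos [522.4 -81.3  73.9] slab [-30.7 -21.7] xyaw 15.83 toolz [ 0.001  0.    -1.   ] F [-1.8  4.   6.4] w 17.4 gf 60.4 j [ 0.15  0.4  -0.43 -0.   -0.74  1.69]
```

View pics/s3.png

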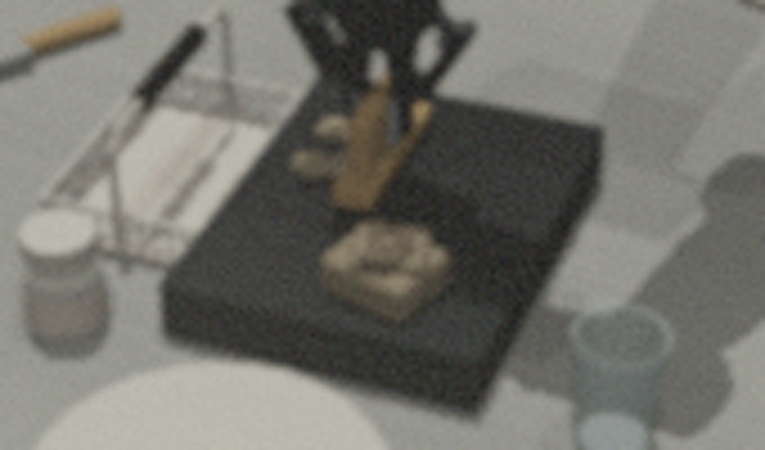

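The chips are in front of the scraper, two of them visible at (315,145). Sweep continues to the slab edge.

Emit:
{"fn": "send_rows", "kwargs": {
  "targets": [
    {"gripper":1,"x":0,"y":0.8,"z":0,"ax":0,"ay":0,"az":0},
    {"gripper":1,"x":0,"y":0.8,"z":0,"ax":0,"ay":0,"az":0},
    {"gripper":1,"x":0,"y":0.8,"z":0,"ax":0,"ay":0,"az":0},
    {"gripper":1,"x":0,"y":0.8,"z":0,"ax":0,"ay":0,"az":0},
    {"gripper":1,"x":0,"y":0.8,"z":0,"ax":0,"ay":0,"az":0}
  ]
}}

```text
clock: 7.2
position: [533.2, -119.8, 73.9]
ee_rot: [0.99, 0.138, 0.0, -0.0]
contact_force: [-0.8, 4.0, 5.4]
gripper_width: 17.6
grasp_force: 60.4
```

Emit:
{"fn": "send_rows", "kwargs": {
  "targets": [
    {"gripper":1,"x":0,"y":0.7,"z":0,"ax":0,"ay":0,"az":0},
    {"gripper":1,"x":0,"y":0.7,"z":0,"ax":0,"ay":0,"az":0},
    {"gripper":1,"x":0,"y":0.7,"z":0,"ax":0,"ay":0,"az":0},
    {"gripper":1,"x":0,"y":0.7,"z":0,"ax":0,"ay":0,"az":0},
    {"gripper":1,"x":0,"y":0.7,"z":0,"ax":0,"ay":0,"az":0}
  ]
}}

```text
clock: 7.62
position: [542.7, -153.6, 73.9]
ee_rot: [0.99, 0.138, 0.0, -0.0]
contact_force: [0.1, 2.9, 5.2]
gripper_width: 17.2
grasp_force: 60.4
```

Emit:
{"fn": "send_rows", "kwargs": {
  "targets": [
    {"gripper":1,"x":0,"y":0.6,"z":0,"ax":0,"ay":0,"az":0},
    {"gripper":1,"x":0,"y":0.6,"z":0,"ax":0,"ay":0,"az":0},
    {"gripper":1,"x":0,"y":0.5,"z":0,"ax":0,"ay":0,"az":0},
    {"gripper":1,"x":0,"y":0,"z":0,"ax":0,"ay":0,"az":0},
    {"gripper":1,"x":0,"y":0,"z":0,"ax":0,"ay":0,"az":0}
  ]
}}

```text
clock: 8.03
position: [547.5, -170.7, 73.9]
ee_rot: [0.99, 0.138, 0.001, 0.001]
contact_force: [0.1, -2.6, 4.9]
gripper_width: 17.3
grasp_force: 60.2
```

Run:
```python
from h import *
st(); im,W=cloud('scene'); save('s4.png',cv2.resize(im[165:265,200:370],None,fx=4.5,fy=4.5,interpolation=cv2.INTER_CUBIC))
```

```text
t 8.0333 pos [ 547.5 -170.7   73.9] slab [ -30.6 -114.5] xyaw 15.81 toolz [ 0.001 -0.001 -1.   ] F [ 0.1 -2.6  4.9] w 17.3 gf 60.2 j [-0.02  0.46 -0.32  0.   -0.79  1.86]
```

View pics/s4.png

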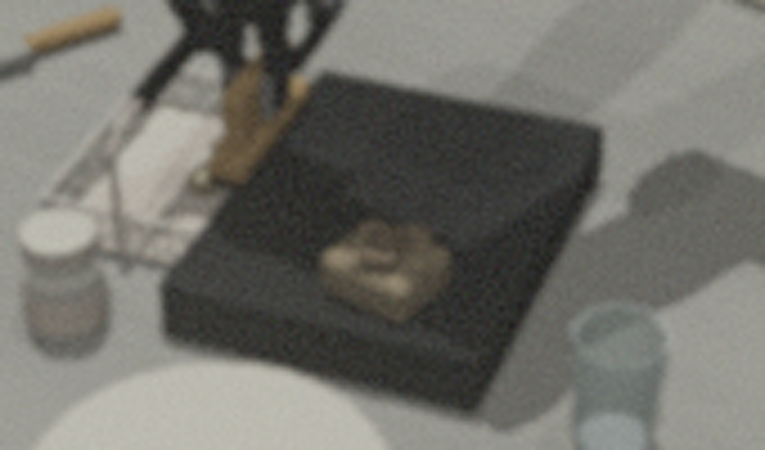

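The slab is clear of chips. I'll draw the scraper back and look into the basket before letting go.

Emit:
{"fn": "send_rows", "kwargs": {
  "targets": [
    {"gripper":1,"x":0,"y":-0.5,"z":-0.2,"ax":0,"ay":0,"az":0},
    {"gripper":1,"x":0,"y":-2,"z":0,"ax":0,"ay":0,"az":0},
    {"gripper":1,"x":0,"y":-3,"z":0,"ax":0,"ay":0,"az":0},
    {"gripper":1,"x":0,"y":-3,"z":0,"ax":0,"ay":0,"az":0},
    {"gripper":1,"x":0,"y":-3,"z":0,"ax":0,"ay":0,"az":0}
  ]
}}

```text
clock: 8.5
position: [513.7, -57.8, 74.2]
ee_rot: [0.991, 0.137, -0.002, -0.0]
contact_force: [1.9, -0.1, -1.6]
gripper_width: 17.1
grasp_force: 59.4
```

Emit:
{"fn": "send_rows", "kwargs": {
  "targets": [
    {"gripper":1,"x":0,"y":-3,"z":0,"ax":0,"ay":0,"az":0},
    {"gripper":1,"x":0,"y":0,"z":0,"ax":0,"ay":0,"az":0},
    {"gripper":1,"x":0,"y":0,"z":0,"ax":0,"ay":0,"az":0}
  ]
}}

```text
clock: 8.75
position: [505.7, -28.5, 74.4]
ee_rot: [0.99, 0.139, -0.002, -0.0]
contact_force: [-0.7, -0.5, -0.8]
gripper_width: 17.4
grasp_force: 59.4
```

Run:
```python
from h import *
st(); im,W=cloud('scene'); a=cv2.resize(im[165:235,200:320],(600,350),interpolation=cv2.INTER_CUBIC)
im,W=cloud('top'); b=cv2.resize(im[195:295,335:425],(270,300),interpolation=cv2.INTER_CUBIC)
o=np.zeros((350,800,3),np.uint8); o[:,:530]=a[:,:530]; o[:300,530:]=b; save('s5.png',o)
v,u=np.mgrid[:420,:560]; z=W[...,2]
M=(u>335)&(u<420)&(v>190)&(v<295)&(z>85)&(z<125); print('grip dep',M.sum(),rect(W[M]),np.median(z[M]))
M=big((u>366)&(u<395)&(v>215)&(v<265)&(im.max(2)<60)); print('grip col',rect(rays(np.c_[u[M],v[M]],108)))
```

```text
t 8.75 pos [505.7 -28.5  74.4] slab [-32.6  33.8] xyaw 15.99 toolz [-0.003 -0.    -1.   ] F [-0.7 -0.5 -0.8] w 17.4 gf 59.4 j [ 0.26  0.37 -0.48 -0.   -0.73  1.59]
grip dep 377 (array([ 572.4, -226.9]), array([191.8,  15.4]), np.float32(16.5)) 105.9797734594033
grip col (array([ 570.8, -226.6]), array([92.8,  9.6]), np.float32(16.2))
```

View pics/s5.png

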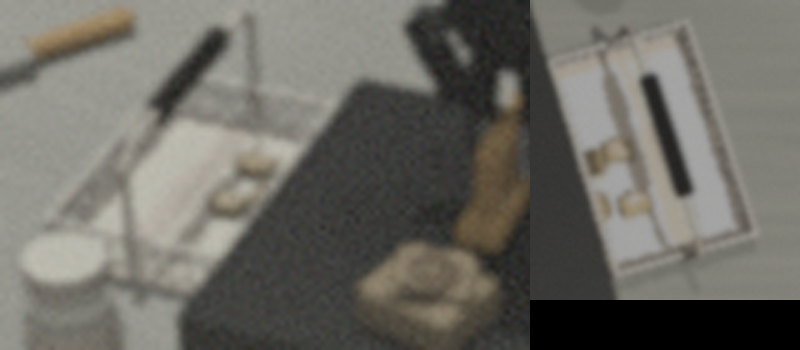

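All four chips lie in the basket: (595,160), (615,150), (600,205) and (635,205) in the right inset. The basket has not moved. I'll stand the scraper down here on the slab.

Emit:
{"fn": "send_rows", "kwargs": {
  "targets": [
    {"gripper":1,"x":0,"y":0,"z":0.1,"ax":0,"ay":0,"az":0},
    {"gripper":1,"x":0,"y":0,"z":0,"ax":0,"ay":0,"az":0},
    {"gripper":0.3,"x":0,"y":0,"z":0,"ax":0,"ay":0,"az":0},
    {"gripper":0.1,"x":0,"y":0,"z":0,"ax":0,"ay":0,"az":0},
    {"gripper":0.1,"x":0,"y":0,"z":0,"ax":0,"ay":0,"az":0}
  ]
}}

```text
clock: 9.27
position: [507.7, -30.1, 74.4]
ee_rot: [0.991, 0.137, 0.0, 0.0]
contact_force: [-0.7, 0.1, -0.3]
gripper_width: 38.6
grasp_force: 0.0
```

Emit:
{"fn": "send_rows", "kwargs": {
  "targets": [
    {"gripper":0.1,"x":0,"y":0,"z":0,"ax":0,"ay":0,"az":0},
    {"gripper":0.1,"x":0,"y":0,"z":-1,"ax":0,"ay":0,"az":0},
    {"gripper":0.1,"x":0,"y":0,"z":-3,"ax":0,"ay":0,"az":0},
    {"gripper":0.1,"x":0,"y":0,"z":-3,"ax":0,"ay":0,"az":0},
    {"gripper":0.1,"x":0,"y":0,"z":-3,"ax":0,"ay":0,"az":0}
  ]
}}

```text
clock: 9.68
position: [507.2, -29.8, 176.1]
ee_rot: [0.99, 0.138, -0.0, 0.0]
contact_force: [1.0, 0.3, -0.6]
gripper_width: 38.1
grasp_force: 0.0
```

Emit:
{"fn": "send_rows", "kwargs": {
  "targets": [
    {"gripper":0.1,"x":0.2,"y":4,"z":0,"ax":0,"ay":0,"az":0},
    {"gripper":0.1,"x":0.2,"y":4,"z":0,"ax":0,"ay":0,"az":0},
    {"gripper":0.1,"x":0.2,"y":4,"z":0,"ax":0,"ay":0,"az":0},
    {"gripper":0.1,"x":0.2,"y":4,"z":0,"ax":0,"ay":0,"az":0},
    {"gripper":0.1,"x":0.2,"y":4,"z":0,"ax":0,"ay":0,"az":-0.5}
  ]
}}

```text
clock: 10.1
position: [572.1, -221.1, 175.6]
ee_rot: [0.99, 0.142, 0.001, 0.0]
contact_force: [1.0, 1.1, 0.6]
gripper_width: 38.4
grasp_force: 0.0
```

Emit:
{"fn": "send_rows", "kwargs": {
  "targets": [
    {"gripper":0.1,"x":0,"y":0.8,"z":0,"ax":0,"ay":0,"az":0},
    {"gripper":0.1,"x":0,"y":0,"z":0,"ax":0,"ay":0,"az":0},
    {"gripper":0.1,"x":0,"y":0,"z":0,"ax":0,"ay":0,"az":0}
  ]
}}

```text
clock: 10.35
position: [573.5, -227.2, 174.4]
ee_rot: [0.99, 0.141, -0.0, -0.0]
contact_force: [0.2, 0.8, 0.1]
gripper_width: 38.5
grasp_force: 0.0
```

```bash
python3 -c "
from h import *
st(); print(S((571.5,-226.8)))"
```

```text
t 10.35 pos [ 573.5 -227.2  174.4] slab [ -20.8 -175.9] xyaw 16.26 toolz [-0.  0. -1.] F [0.2 0.8 0.1] w 38.5 gf 0.0 j [-0.12  0.41 -0.09 -0.   -1.06  1.97]
[ -22.58538774 -174.97185562]
```

Emit:
{"fn": "send_rows", "kwargs": {
  "targets": [
    {"gripper":0.1,"x":-0.2,"y":-0.1,"z":3,"ax":0,"ay":0,"az":0},
    {"gripper":0.1,"x":0,"y":0,"z":2,"ax":0,"ay":0,"az":0},
    {"gripper":0.1,"x":0,"y":0,"z":2,"ax":0,"ay":0,"az":0},
    {"gripper":0.1,"x":0,"y":0,"z":2,"ax":0,"ay":0,"az":0},
    {"gripper":0.1,"x":0,"y":0,"z":0.3,"ax":0,"ay":0,"az":0}
  ]
}}

```text
clock: 10.77
position: [569.0, -224.3, 78.3]
ee_rot: [0.99, 0.143, -0.003, -0.001]
contact_force: [-0.7, -0.3, -0.2]
gripper_width: 38.3
grasp_force: 0.0
```

Emit:
{"fn": "send_rows", "kwargs": {
  "targets": [
    {"gripper":0.1,"x":0,"y":0,"z":0,"ax":0,"ay":0,"az":0},
    {"gripper":0.1,"x":0,"y":0,"z":0,"ax":0,"ay":0,"az":0},
    {"gripper":1,"x":0,"y":0,"z":0,"ax":0,"ay":0,"az":0},
    {"gripper":1,"x":0,"y":0,"z":0,"ax":0,"ay":0,"az":0},
    {"gripper":1,"x":0,"y":0,"z":0,"ax":0,"ay":0,"az":0}
  ]
}}

```text
clock: 11.18
position: [572.7, -226.8, 82.9]
ee_rot: [0.99, 0.142, 0.002, 0.001]
contact_force: [1.0, -0.5, 0.7]
gripper_width: 13.0
grasp_force: 59.8
```

Emit:
{"fn": "send_rows", "kwargs": {
  "targets": [
    {"gripper":1,"x":0,"y":0,"z":0,"ax":0,"ay":0,"az":0},
    {"gripper":1,"x":0,"y":0,"z":0,"ax":0,"ay":0,"az":0},
    {"gripper":1,"x":0,"y":0,"z":0,"ax":0,"ay":0,"az":0}
  ]
}}

```text
clock: 11.43
position: [572.9, -227.1, 82.7]
ee_rot: [0.99, 0.142, 0.001, 0.001]
contact_force: [0.9, -1.7, 5.8]
gripper_width: 12.8
grasp_force: 60.3
```

```bash
python3 -c "
from h import *
st()"
```

```text
t 11.4333 pos [ 572.9 -227.1   82.7] slab [ -21.4 -175.6] xyaw 16.36 toolz [ 0.003 -0.001 -1.   ] F [ 0.9 -1.7  5.8] w 12.8 gf 60.3 j [-0.11  0.51 -0.2   0.   -0.86  1.97]
```

Emit:
{"fn": "send_rows", "kwargs": {
  "targets": [
    {"gripper":1,"x":0,"y":0,"z":-0.3,"ax":0,"ay":0,"az":0},
    {"gripper":1,"x":0,"y":0,"z":-0.6,"ax":0,"ay":0,"az":0},
    {"gripper":1,"x":0,"y":0.1,"z":-1,"ax":0,"ay":0,"az":0},
    {"gripper":1,"x":0,"y":0.1,"z":-1.2,"ax":0,"ay":0,"az":0},
    {"gripper":1,"x":0,"y":0.1,"z":-1.4,"ax":0,"ay":0,"az":0}
  ]
}}

```text
clock: 11.85
position: [571.5, -229.3, 126.0]
ee_rot: [0.99, 0.142, -0.001, -0.001]
contact_force: [0.3, -0.1, -3.0]
gripper_width: 13.1
grasp_force: 59.2
```

Emit:
{"fn": "send_rows", "kwargs": {
  "targets": [
    {"gripper":1,"x":0,"y":0.1,"z":-1.4,"ax":0,"ay":0,"az":0},
    {"gripper":1,"x":0,"y":0.1,"z":-1.4,"ax":0,"ay":0,"az":0},
    {"gripper":1,"x":0,"y":0,"z":-1.4,"ax":0,"ay":0,"az":0},
    {"gripper":1,"x":0,"y":0,"z":-1.4,"ax":0,"ay":0,"az":0},
    {"gripper":1,"x":0,"y":0,"z":-1.4,"ax":0,"ay":0,"az":0}
  ]
}}

```text
clock: 12.27
position: [572.4, -231.2, 196.9]
ee_rot: [0.99, 0.142, -0.001, -0.0]
contact_force: [-0.4, -0.1, -3.0]
gripper_width: 12.7
grasp_force: 59.2
```

Emit:
{"fn": "send_rows", "kwargs": {
  "targets": [
    {"gripper":1,"x":0,"y":0,"z":-1.4,"ax":0,"ay":0,"az":0},
    {"gripper":1,"x":0,"y":0,"z":-1.2,"ax":0,"ay":0,"az":0},
    {"gripper":1,"x":0,"y":0,"z":-0.6,"ax":0,"ay":0,"az":0},
    {"gripper":1,"x":0,"y":0,"z":-0.3,"ax":0,"ay":0,"az":0},
    {"gripper":1,"x":0,"y":0,"z":0,"ax":0,"ay":0,"az":0}
  ]
}}

```text
clock: 12.68
position: [573.0, -231.3, 231.7]
ee_rot: [0.99, 0.142, 0.0, -0.0]
contact_force: [-0.3, -0.2, -2.0]
gripper_width: 12.9
grasp_force: 59.2
```

Emit:
{"fn": "send_rows", "kwargs": {
  "targets": [
    {"gripper":1,"x":0,"y":0,"z":0,"ax":0,"ay":0,"az":0},
    {"gripper":1,"x":0,"y":0,"z":0,"ax":0,"ay":0,"az":0},
    {"gripper":1,"x":0,"y":0,"z":0,"ax":0,"ay":0,"az":0},
    {"gripper":1,"x":0,"y":0,"z":0,"ax":0,"ay":0,"az":0},
    {"gripper":1,"x":0,"y":0,"z":0,"ax":0,"ay":0,"az":0}
  ]
}}

```text
clock: 13.1
position: [573.0, -231.4, 230.8]
ee_rot: [0.99, 0.142, -0.0, -0.0]
contact_force: [-0.2, -0.4, -2.4]
gripper_width: 12.9
grasp_force: 59.2
```

Run:
```python
from h import *
st(); im,W=cloud('scene'); save('s6.png',cv2.resize(im[120:265,170:370],None,fx=4,fy=4,interpolation=cv2.INTER_CUBIC))
```

```text
t 13.1 pos [ 573.  -231.4  230.8] slab [ -22.4 -179.8] xyaw 16.34 toolz [-0.001  0.    -1.   ] F [-0.2 -0.4 -2.4] w 12.9 gf 59.2 j [-0.12  0.37 -0.01 -0.   -1.19  1.98]
```

View pics/s6.png

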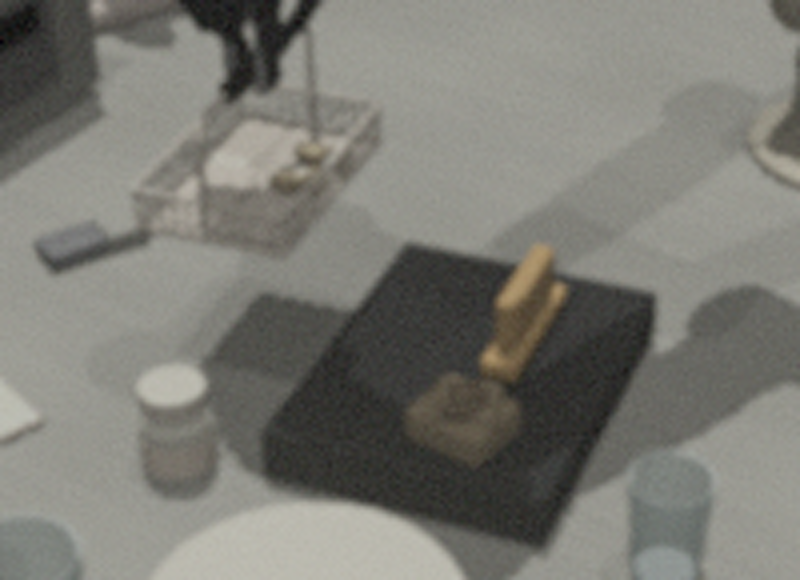

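The basket hangs level at (260,170) with the chips in it, its bottom about 148 mm up. The scraper stands upright on the slab at (525,310), and the bystanders look undisturbed.

```bash
python3 -c "
from bench import arm
print(arm.job_done())"
```

```text
the job is handed in; nothing more can be done
None
```

I swept the four chips into the basket with the scraper, stood the scraper upright on the slab, and am holding the basket level about 15 cm above the bench; the job is handed in, and no verdict came back.

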